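# Set the earthquake brace to its length mark and hold it clamped

## Robot

A 6-joint arm with a two-finger parallel gripper is mounted at the origin on the work surface. World frame = base frame: x ahead of the robot, y to its left, z up, the work surface at z = 0. Lengths are in mm, angles in degrees, forces in N, time in s.
With the tool pointing down it reaches from about 300 to 850 mm from the base axis. Payload 5.4 kg.
Tool frame: the origin (TCP) lies between the finger pads; the fingertips stand ctrl.tips_ahead ahead of it and the grasp point (between the pads) lies 11 mm behind it (ctrl.tips_ahead is the distance from the TCP to the fingertips, in mm); z points along the fingers, x is the direction in which the jaws open and shut, and the axes are right-handed (so a half turn about z gives the same grasp; the last joint's range is limited). The gripper opens to 85 mm and grips with 20 to 120 N. Pads are 22 mm wide; open, the fingers measure 114 mm over their backs; the gripper's body (76 mm by 85 mm) begins 54 mm behind the grasp point. The pads swing forward as they close: fully open they stand 13 mm farther back than shut.
Start: joints at [59.353, 9.076, 91.501, -0, 79.423, -12.038], TCP at [183.503, 544.915, 239.299] pointing down, gripper open.
Joint ranges: [-166.64, 166.64], [-54.1, 131.32], [10.49, 154.53], [-73.88, 253.88], [9.74, 151.15], [-171.62, 171.62]. Speed limits (degrees/s): [147.25, 147.25, 180, 180, 180, 180].

## Interface

Orientations are given as a 3x3 rotation matrix whose columns are the frame's x, y, z axes.
In Python, from rig import ctrl, kinematics, readout, read_camera, camera_model, sign_off gives the robot as it stands. Calls block until the motion is done:
- ctrl.movep(position, orientation): joint-space move of the TCP to a pose.
- ctrl.move_l(position, v=150, orientation=None): straight line of the TCP; orientation=None keeps the orientation; v is the mean speed in mm/s.
- ctrl.set_joints(angles): joint-space move.
- ctrl.ungrasp() and ctrl.clamp(): open the fingers fully, or close them until they stop; the grip force is fixed at half the most.
- ctrl.sleep(seconds).
- kinematics.ik(position, orientation): joint angles nearest the present ones, or None.
- readout.get_obs(): the state.
- read_camera(name): name is "side" or "top" or "wrist"; returns the picture (420x560x3 uint8, red, green, blue); there is no depth.
- camera_model(name): a dict with "K" (3x3 intrinsics, pixels), "position" and "attitude" of the camera in the world; the wrist camera has in their place "T_tool_cam" (4x4, takes a point from camera to tool coordinates, whose origin is the TCP and whose axes are the tool frame's). Camera axes: x right, y down, z forward; pixel columns grow to the right and rows downward; lengths in mm; the calibration is good to about 2 mm. The wrist camera is an equidistant fisheye: a pixel r from the principal point sees the ray r / f radians off the axis. A picture is of the moment at which its call begins: read the wrist's pose just before it. camera_model takes no time and is no camera call.
A pose or a line that the arm cannot do raises ctrl.Unreachable and nothing moves.
- sign_off(): hands the job in, once; it reports no verdict.
The state is a dict: "time": time; "joints": joint angles; "dq": joint speeds; "effort": joint torques, N m; "tcp_pos": TCP position; "orientation": TCP orientation; "wrist_force": force on the tool from outside, world axes, zero at the start; "ft_torque": the same for the moment, N m; "opening": opening from 0.0 (shut) to 1.0 (fully open).
Only numpy, scipy, OpenCV 4.12 (cv2) and the standard library are available. Lean on these libraries where they do the work, as an engineer would, in place of code of your own. Each camera call takes 0.05 s, during which the arm holds its last target.

## Task

The sprung earthquake brace on the cedar shelf is to be set: first turn the knob on its housing anticlockwise (seen from above) back to its zero stop, then push the brace's foot outward until its pointer stands between the two ticks of the length mark, with the thumb lever still open. Keeping the foot at the mark, squeeze the thumb lever fully shut against the grey leg between your fingers, and finish there without letting go: still gripping leg and shut lever, with the pointer between the ticks. Leave the bowl, jar, jar lid, cup, tin and spoon around it where they are.

Things in the scene. Friction and masses are not known exactly. Their poses are not given: they have to be found in the camera images.
- brace_origin (a point): Reference point of the fixed brace, on the shelf surface under the front end of its white housing. +y: the way the leg slides out; +x: side of lever and mark; yaw within 0.45 rad. Brace points are in this frame, mm. Bamboo board 12 thick, x -60 to 80, y -160 to 205. Housing: knob part x -40 to 40, y -154 to -60, top z 50; sleeve x -22 to 22, y -60 to 0, top z 66.
- knob (a joint): Peak-pull reset knob, rad. 0 is its zero stop (white line on the knob at the small black tick on the housing, brace -x); grows clockwise seen from above. Starts at 0.7 to 1.4; turned back anticlockwise; light friction (0.03 N m), stays where left. Hard stop at 0.
- knob_grip (a point): Point on the upright axis of the black knob, 7 mm below the top of its grip bar, at brace (0, -105), 87 above the shelf. The bar is 42 long, 14 thick, 32 tall, lies along this point's x axis (brace x at joint 0) and turns with the knob; below it a round disc 44 across, 8 tall.
- leg (a joint): How far the leg is out, m: 0 fully in (the start), up to 0.11, along brace +y. A spring pulls it in: 2 N at 0, rising 0.5 N per 10 mm, so 4 to 7 N at the mark, plus 0.8 N friction. It slides back in when let go, whether the lever is shut or not.
- leg_grip (a point): Finger place, moves with the leg: midway between the pinch faces, z 42, 13 short of the foot's inner face; brace (0, 53) with leg in; axes as the brace. Grey leg bar: free pinch face at x -11, z 26 to 58. Lever outer face when shut: x +11 (22 wide in all). Foot: upright plate, x -50 to 50, z 16 to 66; its inner face can be pushed out with the sides of both open fingers.
- lever (a joint): Steel thumb lever on the leg's +x side, rad: 0 is shut (flat along the leg), grows as it swings open, to 0.38; starts at 0.30 to 0.38. Stays where left (2 N at its tip moves it). It travels with the leg.
- lever_tip (a point): Free end of the thumb lever, outer face, z 42. Blade 50 long, 6 thick, z 28 to 56; upright pivot at the sleeve end, 54 short of the foot's inner face; the tip when shut is 4 short of the foot. Open, it stands at x 26 to 30 from the leg's middle (point leg_grip).
- pointer (a point): Tip of the small dark pointer on the foot's +x edge, low down (z 20); moves with the leg. The pointer is 3 wide.
- mark_mid (a point): Middle of the length mark: a flat dark U on the board near its +x edge; its two ticks, one before and one behind along brace y, leave 12 mm clear between them. y axis along brace +y. It stays put, 45 to 85 mm outward of the pointer's start. Only the distance along y counts.
- bowl: Matte black ceramic bowl, 120 across, 55 high, to be left alone; origin under its centre.
- jar: Empty clear plastic jar, 64 across, 75 high, to be left alone.
- cup: White ceramic cup, 68 across, 70 high, to be left alone.
- tin: Steel tea tin, 60 across, 75 high, to be left alone.
- jar_lid: White screw lid of the jar lying flat, 68 across, 14 high, to be left alone.
- spoon: Stainless slotted spoon lying flat and diagonal, 235 long, to be left alone.

How it is judged (in metres and radians):
On the way, in this order (a step that is already met when the one before it is completed fails the run):
1. the knob is back at its zero stop (value of joint knob below 0.1 rad), for 0.2 s.
2. the foot is held at the length mark with the thumb lever still open (y of pointer in the frame of mark_mid between -0.005 and 0.005 m and value of joint lever above 0.2 rad), for 0.1 s.
At the end, for the whole second after the job is handed in: Knob within 0.1 rad of its zero stop; pointer within 5 mm of the middle of the mark along the slide; lever within 0.07 rad of shut; the fingers gripping with over 4 N on the leg bar and over 4 N on the lever, leg at rest; nothing around moved by 30 mm or more (value of joint knob below 0.1 rad and y of pointer in the frame of mark_mid between -0.005 and 0.005 m and value of joint lever below 0.07 rad and contact force between each of leg_c0, lever and the fingers above 4 N and velocity of joint leg between -0.01 and 0.01 m/s and distance of each of bowl, jar, cup, tin, jar_lid, spoon from where it was at the start of the episode below 0.03 m); the arm keeps its last pose, push and grip.
It fails at once if the lever is shut (below 0.12 rad) while the pointer is more than 10 mm from the middle of the mark (value of joint lever below 0.12 rad and (y of pointer in the frame of mark_mid above 0.01 m or y of pointer in the frame of mark_mid below -0.01 m)).
It fails at once if a thing standing around is moved by 30 mm or more or (bowl, jar, cup, tin) tipped (distance of any of bowl, jar, cup, tin, jar_lid, spoon from where it was at the start of the episode above 0.03 m or angle between any of bowl, jar, cup, tin's own z axis and vertical above 0.5 rad).
It also fails if it takes over 51 s, if anything falls off the work surface, if the arm or the gripper's body presses on something with over 40 N, if the wrist force passes 120 N, or if a joint passes its speed limit or range.

## Working session

There is one attempt and no reset: what is moved stays moved. The work goes in short steps, each a Python script; the robot and the scene stay as the last script left them, time stands still between calls to the robot, and variables do not carry over. Pictures are saved under pics/ and viewed, and the job is handed in when it is done.

```bash
ls; mkdir -p pics; python3 - <<'E'
from rig import ctrl, kinematics, readout, read_camera, camera_model
import cv2
o=readout.get_obs();print(o['time'],o['tcp_pos'],o['orientation'],o['opening'],ctrl.tips_ahead,o['wrist_force'])
for n in ['side','top','wrist']:
    im=read_camera(n);cv2.imwrite(f'pics/{n}0.png',im[:,:,::-1]);print(n,camera_model(n))
E
```

```text
pics
0.0 [183.2067469  544.40073574 238.28088812] [[ 3.19134894e-01  9.47708798e-01 -9.76851968e-04]
 [ 9.47707379e-01 -3.19136154e-01 -1.68511391e-03]
 [-1.90874606e-03 -3.87991168e-04 -9.99998103e-01]] 1.001960339724884 8.0 [0.07502239 0.51199932 0.26726829]
side {'K': array([[392.06473871,   0.        , 286.45104545],
       [  0.        , 392.06473871, 208.22668908],
       [  0.        ,   0.        ,   1.        ]]), 'position': array([ 473.40677407, -705.06892614,  631.1830748 ]), 'attitude': array([[ 0.98386582, -0.12901696,  0.12394621],
       [-0.17860981, -0.66834324,  0.7220913 ],
       [-0.01032341, -0.73257897, -0.68060376]])}
top {'K': array([[453.46042408,   0.        , 277.79335237],
       [  0.        , 453.46042408, 212.36970166],
       [  0.        ,   0.        ,   1.        ]]), 'position': array([445.67630447, -99.52115111, 974.37472857]), 'attitude': array([[-1.85304100e-02, -9.87833640e-01,  1.54406361e-01],
       [-9.99828190e-01,  1.82366337e-02, -3.31894404e-03],
       [ 4.62712332e-04, -1.54441333e-01, -9.88001852e-01]])}
wrist {'K': array([[325.1922621 ,   0.        , 272.05082914],
       [  0.        , 325.1922621 , 213.19233158],
       [  0.        ,   0.        ,   1.        ]]), 'T_tool_cam': array([[ 9.99999977e-01, -8.37824019e-05, -1.95206397e-04,
        -1.61387775e+00],
       [ 1.38208370e-04,  9.54453053e-01,  2.98361109e-01,
        -7.51282027e+01],
       [ 1.61317932e-04, -2.98361129e-01,  9.54453043e-01,
        -1.33781338e+02],
       [ 0.00000000e+00,  0.00000000e+00,  0.00000000e+00,
         1.00000000e+00]])}
```

View pics/top0.png

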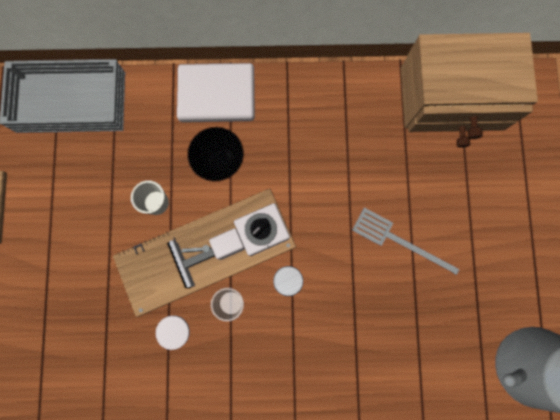

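View pics/side0.png

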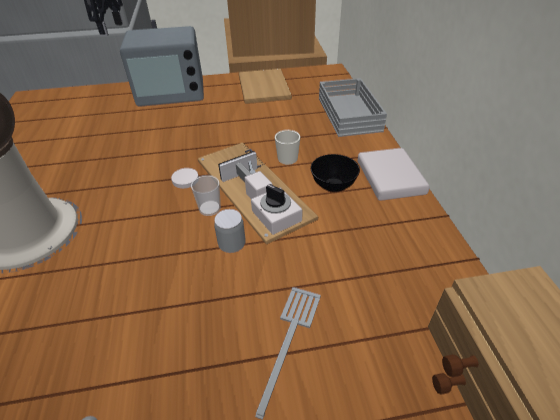

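View pics/wrist0.png

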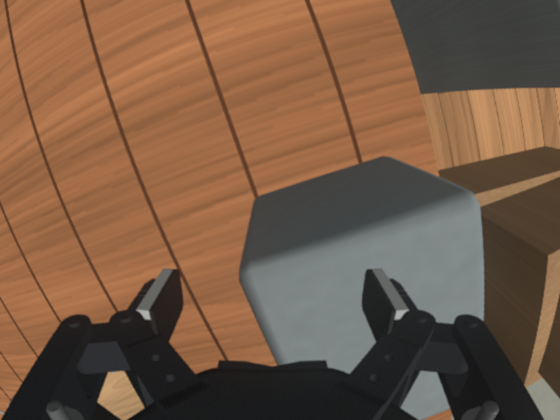

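The top view shows the board from about (115,255) to (293,247). The lever and mark are on its upper (world +x) side, the foot at (180,263) and the knob at (261,229). I'll zoom in for measurements.

```bash
cat > h.py <<'E'
import numpy as np, cv2
from rig import ctrl, kinematics, readout, read_camera, camera_model
def ray(name,uv):
    m=camera_model(name);K=m['K'];p=np.array([*uv,1.])
    d=m['attitude']@np.linalg.inv(K)@p
    return m['position'],d
def toplane(name,uv,z):
    c,d=ray(name,uv);return c+d*(z-c[2])/d[2]
def proj(name,P):
    m=camera_model(name);p=m['attitude'].T@(np.asarray(P)-m['position']);q=m['K']@p;return q[:2]/q[2]
def wristpose(o):
    T=np.eye(4);T[:3,:3]=o['orientation'];T[:3,3]=o['tcp_pos'];return T@camera_model('wrist')['T_tool_cam']
def wplane(T,uv,z):
    K=camera_model('wrist')['K'];v=np.array([(uv[0]-K[0,2]),(uv[1]-K[1,2])])/K[0,0]
    r=np.hypot(*v);d=np.array([*(v/r*np.sin(r)),np.cos(r)]) if r>0 else np.array([0,0,1.])
    d=T[:3,:3]@d;c=T[:3,3];return c+d*(z-c[2])/d[2]
def wproj(T,P):
    p=T[:3,:3].T@(np.asarray(P)-T[:3,3]);K=camera_model('wrist')['K'];th=np.arctan2(np.hypot(p[0],p[1]),p[2])
    s=K[0,0]*th/np.hypot(p[0],p[1]);return np.array([K[0,2]+s*p[0],K[1,2]+s*p[1]])
E
python3 - <<'E'
from h import *
im=cv2.imread('pics/top0.png')
c=cv2.resize(im[180:325,100:300],None,fx=4,fy=4,interpolation=cv2.INTER_CUBIC);cv2.imwrite('pics/topz.png',c)
for uv in [(115,255),(272,190),(293,247),(135,315)]: print(uv,toplane('top',uv,12))
E
```

```text
(115, 255) [511.12623172 243.44852298  12.        ]
(272, 190) [645.3134073 -91.123248   12.       ]
(293, 247) [ 521.09020142 -133.64976479   12.        ]
(135, 315) [386.10360975 197.39454366  12.        ]
```

View pics/topz.png

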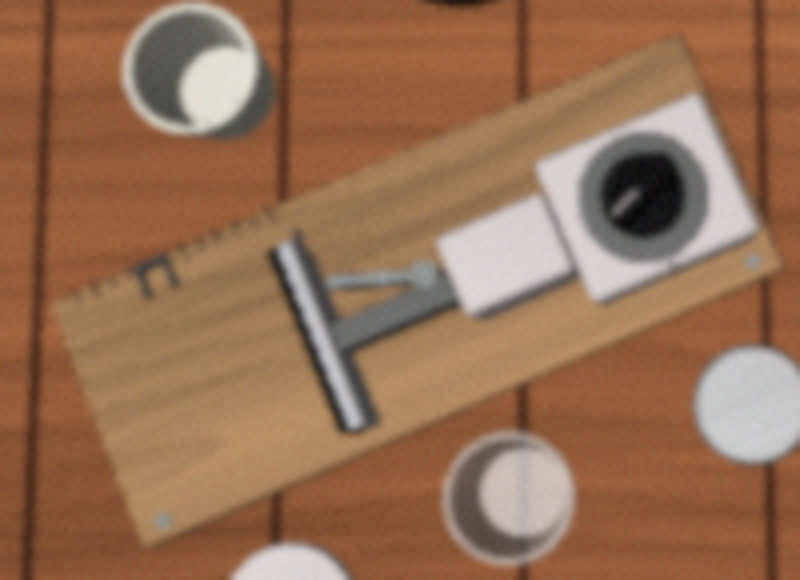

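```bash
python3 - <<'E'
from h import *
f=lambda p:(p[0]/4+100-.4,p[1]/4+180-.4)
pts=[((57,302),(80,205,12)),((682,38),(80,-160,12)),((780,268),(-60,-160,12)),((147,545),(-60,205,12)),
((537,160),(40,-60,50)),((698,93),(40,-154,50)),((757,232),(-40,-154,50)),((437,242),(22,0,66)),((467,313),(-22,0,66))]
W=np.array([toplane('top',f(p),q[2])[:2] for p,q in pts]);B=np.array([q[:2] for _,q in pts],float)
wc=W.mean(0);bc=B.mean(0);U,S,V=np.linalg.svd((B-bc).T@(W-wc));R=(U@V).T
yaw=np.arctan2(R[1,0],R[0,0]);t=wc-R@bc;print('yaw',yaw,'t',t);print(np.round((W-(B@R.T+t)),1).tolist())
np.savez('brace.npz',yaw=yaw,t=t)
b=lambda w:np.round(R.T@(w[:2]-t),1)
for n,p,z in [('tickL',(142,280),12),('tickR',(170,273),12),('footendtop+',(287,240),66),('cup',(190,70),70),('tin',(755,405),75),('jar',(510,497),75),('knobaxis',(642,195),94),('line',(627,203),94),('leverend',(335,283),56)]:
    w=toplane('top',f(p),z);print(n,w,b(w))
for n,p,z in [('bowl',(216,154),55)]:
    w=toplane('top',p,z);print(n,w,b(w))
E
```

```text
yaw 0.39066990597474893 t [515.67141979  30.00068891]
[[-0.6, -4.1], [-3.2, 0.4], [0.8, 3.7], [2.2, -2.2], [1.2, -1.7], [-1.1, 1.8], [0.2, 3.4], [-2.2, -1.5], [2.7, 0.1]]
tickL [521.76960571 201.26153321  12.        ] [ 70.9 156. ]
tickR [525.20826504 186.52504883  12.        ] [ 68.4 141.1]
footendtop+ [536.2389407  112.20385267  66.        ] [50.3 68.2]
cup [623.26123363 161.99284541  70.        ] [149.7  81.1]
tin [ 449.9406955  -120.72334104   75.        ] [-118.2 -114.3]
jar [407.90340404  -0.57230655  75.        ] [-111.3   12.8]
knobaxis [552.29770359 -67.32175734  94.        ] [  -3.2 -103.9]
line [548.50168596 -59.95064358  94.        ] [ -3.9 -95.7]
leverend [514.96783104  89.87716482  56.        ] [22.2 55.6]
bowl [715.44035757  24.4765779   55.        ] [182.6 -81.2]
```

Fit residuals are about 3 mm: yaw ≈ 0.39, and the neighbours are clear of the work lanes. Next I'll look at the knob and the mark from the wrist.

```bash
cat >> h.py <<'E'
_b=np.load('brace.npz');YAW=float(_b['yaw']);T0=_b['t']
RB=np.array([[np.cos(YAW),-np.sin(YAW)],[np.sin(YAW),np.cos(YAW)]])
def b2w(x,y,z): return np.array([*(RB@[x,y]+T0),z])
def w2b(w): return RB.T@(np.asarray(w)[:2]-T0)
def down(yaw): c,s=np.cos(yaw),np.sin(yaw);return np.array([[c,s,0],[s,-c,0],[0,0,-1.]])
def shot(name,tag):
    o=readout.get_obs();im=read_camera(name);cv2.imwrite(f'pics/{tag}.png',im[:,:,::-1]);return wristpose(o),im
E
python3 - <<'E'
from h import *
k=1.35
def go(p,R): ctrl.movep(p,R); print(readout.get_obs()['time'],readout.get_obs()['joints'].round(1) if hasattr(readout.get_obs()['joints'],'round') else readout.get_obs()['joints'])
go(b2w(0,85,210),down(YAW)); T,_=shot('wrist','w_mark');np.save('Tmark.npy',T)
go(b2w(0,-105,190),down(YAW-k+np.pi/2)); T,_=shot('wrist','w_knob');np.save('Tknob.npy',T)
E
```

```text
2.0667 [ -1.3  -1.5 106.    0.   75.5 -23.7]
2.9 [-19.2   9.2  97.1   0.   73.7 -54.2]
```

View pics/w_mark.png

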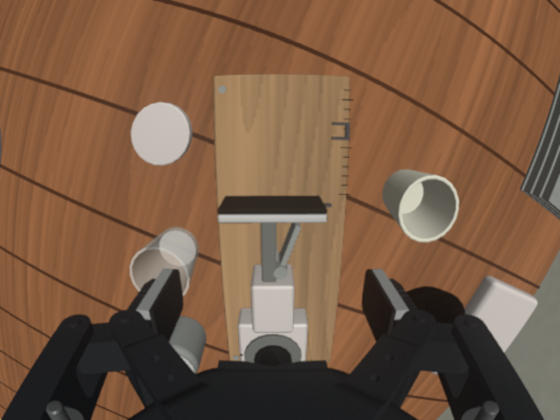

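View pics/w_knob.png

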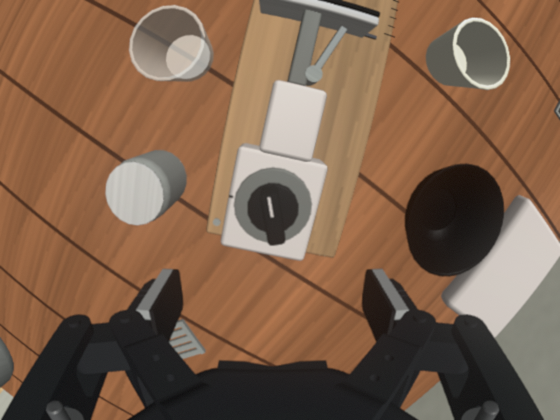

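Wrist view: the mark's U is at about (341,131), the pointer at (327,205) and the knob bar near (270,212). Zooming in.

```bash
python3 - <<'E'
import cv2,numpy as np
a=cv2.imread('pics/w_mark.png')[110:230,300:370];b=cv2.imread('pics/w_knob.png')[140:270,210:340]
a=cv2.resize(a,None,fx=4.9,fy=4.9,interpolation=cv2.INTER_CUBIC);b=cv2.resize(b,None,fx=3.4,fy=3.4,interpolation=cv2.INTER_CUBIC)
c=np.zeros((590,800,3),np.uint8);c[:a.shape[0],:a.shape[1]]=a;c[:b.shape[0],350:350+b.shape[1]]=b;cv2.imwrite('pics/z1.png',c)
E
```

```text
(no output)
```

View pics/z1.png

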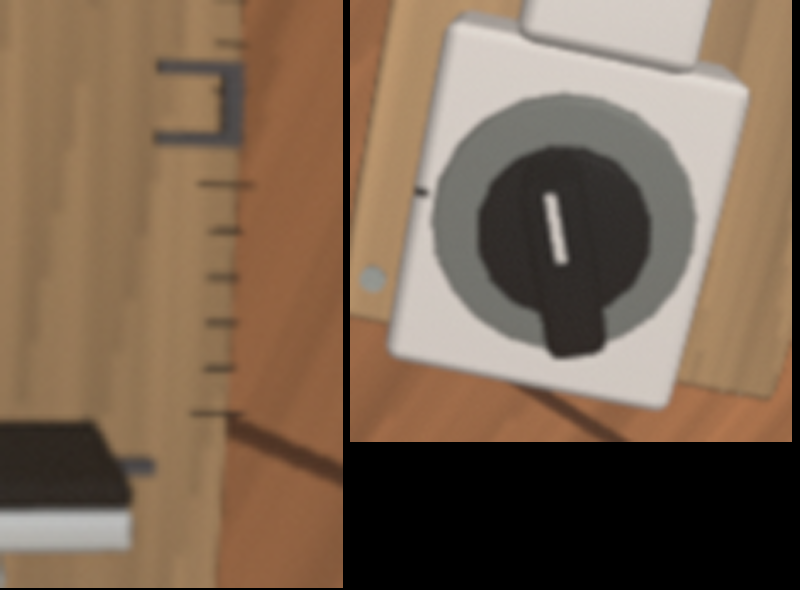

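```bash
python3 - <<'E'
from h import *
Tm=np.load('Tmark.npy');Tk=np.load('Tknob.npy')
fa=lambda p:(p[0]/4.9+300-.4,p[1]/4.9+110-.4); fb=lambda p:((p[0]-350)/3.4+210-.35,p[1]/3.4+140-.35)
for n,p,z in [('tickfar',(185,67),12),('ticknear',(185,139),12),('mid',(185,103),12),('pointer',(150,466),20),('foottop outer corner',(132,508),66),('footinner topcorner',(130,550),66)]:
    w=wplane(Tm,fa(p),z);print(n,w.round(1),w2b(w).round(1))
pts={}
for n,p,z in [('l1',(549,193),94),('l2',(562,264),94),('barR1',(583,160),94),('barR2',(605,345),94),('hous++',(748,92),50),('hous-+',(452,22),50),('hous--',(388,352),50),('hous+-',(668,408),50),('tick',(421,192),50)]:
    w=wplane(Tk,fb(p),z);pts[n]=w;print(n,w.round(1),w2b(w).round(1))
d=w2b(pts['l1'])-w2b(pts['l2']);print('knob angle',np.arctan2(d[1],-d[0]), 'centre', w2b(sum(pts[k] for k in ['hous++','hous-+','hous--','hous+-'])/4))
# board corners in mark view
for n,uv,z in [('b++',(349,76),12),('b-+',(214,76),12)]: print(n,w2b(wplane(Tm,uv,z)))
E
```

```text
tickfar [519.2 196.4  12. ] [ 66.6 152.5]
ticknear [525.4 182.5  12. ] [ 67.  137.3]
mid [522.3 189.5  12. ] [ 66.8 144.9]
pointer [546.  116.2  20. ] [60.9 68.1]
foottop outer corner [533.3 116.4  66. ] [49.2 73.1]
footinner topcorner [536.5 108.8  66. ] [49.3 64.9]
l1 [543.8 -55.3  94. ] [ -6.5 -89.6]
l2 [555.2 -66.9  94. ] [  -0.3 -104.6]
barR1 [545.5 -45.2  94. ] [ -1.  -80.9]
barR2 [574.1 -77.   94. ] [  13.3 -121.2]
hous++ [575.7 -14.3  50. ] [ 38.6 -63.9]
hous-+ [505.  -42.6  50. ] [-37.5 -63.1]
hous-- [ 539.3 -126.    50. ] [ -37.5 -153.3]
hous+- [611.1 -95.9  50. ] [  40.3 -152.8]
tick [522.7 -83.4  50. ] [ -36.7 -107.6]
knob angle 1.177672160423823 centre [   0.96383281 -108.25917668]
b++ [ 78.04471881 202.3762049 ]
b-+ [-58.63072973 201.07418902]
```

The knob reads about 1.2 rad, inside the expected 0.7–1.4. The mark is 76.8 mm outward of the pointer, inside 45–85. Turning the knob back now.

```bash
python3 - <<'E'
from h import *
def st(n):
    o=readout.get_obs();print(n,round(o['time'],2),o['tcp_pos'].round(1),o['wrist_force'].round(1),o['ft_torque'].round(2),round(o['opening'],3))
P=b2w(0.3,-106.5,76)
Y=YAW-1.2+np.pi/2
ctrl.movep(P+[0,0,60],down(Y))
ctrl.move_l(P,v=120);st('down')
ctrl.clamp();st('clamp')
for k in [0.8,0.4,0.0]:
    ctrl.movep(P,down(YAW-k+np.pi/2));st(k)
ctrl.movep(P,down(YAW+0.04+np.pi/2));ctrl.sleep(.3);st('over')
ctrl.ungrasp();st('open')
ctrl.move_l(P+[0,0,100],v=250);st('up')
T,_=shot('wrist','w_knob2');np.save('Tk2.npy',T)
E
```

```text
down 3.93 [557.5 -68.6  77.2] [ 1.1  0.4 -0.9] [-0.02  0.05  0.02] 1.001
clamp 4.58 [557.2 -67.9  76.4] [2.5 3.8 0.8] [ 0.48 -0.31 -0.06] 0.149
0.8 5.05 [557.4 -67.7  76.4] [3.1 4.3 1.1] [ 0.71 -0.54  0.05] 0.155
0.4 5.52 [557.6 -67.4  76.4] [3.5 6.5 0. ] [ 0.83 -0.66  0.05] 0.154
0.0 5.98 [557.5 -67.   76.5] [4.1 7.9 1.5] [ 1.11 -0.66 -0.  ] 0.152
over 6.53 [557.5 -67.   76.5] [4.2 6.8 1.5] [ 1.08 -0.62 -1.19] 0.148
open 7.23 [556.5 -68.4  76. ] [-0.2 -0.7 -0.1] [ 0.05 -0.02  0.02] 1.001
up 7.78 [556.6 -68.4 176.4] [ 0.1  0.9 -0.5] [ 0.01 -0.04  0.  ] 0.998
```

View pics/w_knob2.png

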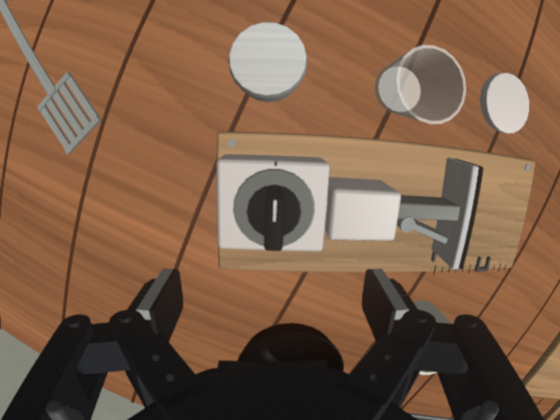

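The white line now points straight at the tick (275,163), and the −1.2 N m reading shows it stopped against the hard stop. On to the foot.

```bash
python3 - <<'E'
from h import *
def st(n):
    o=readout.get_obs();print(n,round(o['time'],2),w2b(o['tcp_pos']).round(1),o['tcp_pos'][2].round(1),(RB.T@o['wrist_force'][:2]).round(1),o['wrist_force'][2].round(1),round(o['opening'],3))
R=down(YAW)
ctrl.movep(b2w(0,47,130),R);st('above')
ctrl.move_l(b2w(0,47,32),v=120);st('down')
ctrl.move_l(b2w(0,125,32),v=60);ctrl.sleep(.3);st('push')
T,_=shot('wrist','w_push');np.save('Tp.npy',T);shot('top','t_push')
a=cv2.imread('pics/w_push.png');cv2.imwrite('pics/w_push2.png',cv2.resize(a[100:330,180:480],None,fx=2.6,fy=2.6,interpolation=cv2.INTER_CUBIC))
E
```

```text
above 9.46 [-0.1 46.8] 129.8 [-0.2 -0.8] -0.4 1.003
down 10.43 [ 0.7 46.6] 32.8 [-0.2 -0.3] 0.4 0.998
push 12.18 [1.000e-01 1.251e+02] 32.2 [-1.4 -5.4] 3.9 1.001
```

View pics/w_push.png

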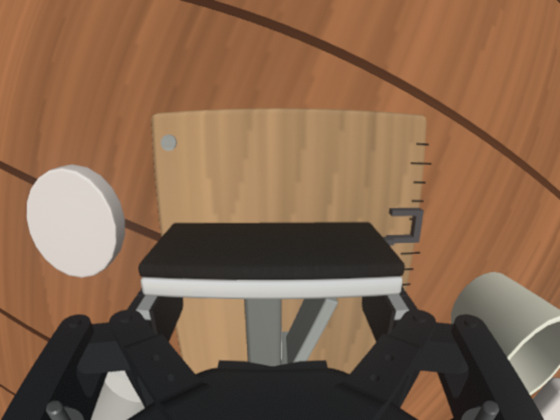

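View pics/t_push.png

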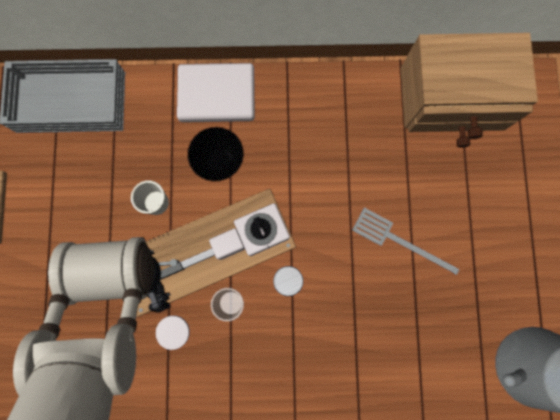

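The foot is being pushed (−5.4 N along y). The lever is still open at (310,325), and the pointer is near the lower tick at about (390,240). Zooming in.

```bash
python3 - <<'E'
import cv2
a=cv2.imread('pics/w_push.png')[195:295,350:450];cv2.imwrite('pics/z2.png',cv2.resize(a,None,fx=5.9,fy=5.9,interpolation=cv2.INTER_CUBIC))
E
```

```text
(no output)
```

View pics/z2.png

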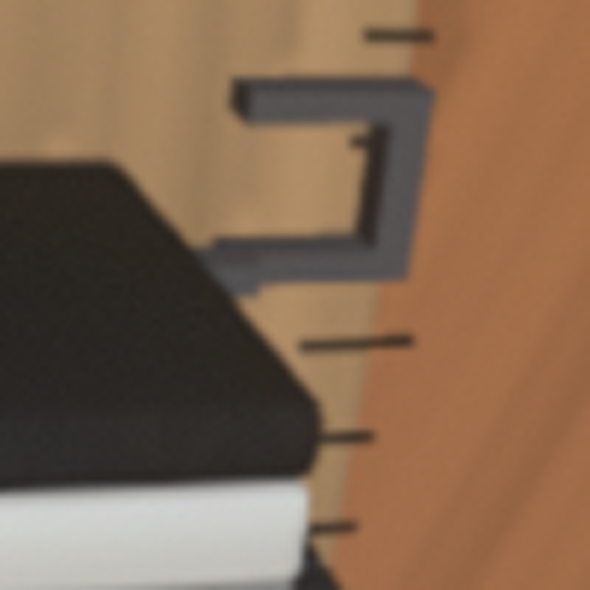

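```bash
python3 - <<'E'
from h import *
T=np.load('Tp.npy');f=lambda p:(p[0]/5.9+350-.4,p[1]/5.9+195-.4)
for n,p,z in [('far tick inner',(320,123),15),('near tick inner',(320,238),15),('near tick outer',(320,281),15),('far tick outer',(320,80),15),('far inner12',(320,123),12),('near inner12',(320,238),12),('pointer tip lower',(257,294),20),('pointer tip end center',(260,275),20),('foot inner corner',(305,483),66),('scale next',(355,343),12)]:
    print(n,w2b(wplane(T,f(p),z)).round(1))
E
```

```text
far tick inner [ 67.9 150.9]
near tick inner [ 69.4 140.1]
near tick outer [ 70.  135.9]
far tick outer [ 67.4 154.8]
far inner12 [ 69.2 149.9]
near inner12 [ 70.7 138.9]
pointer tip lower [ 61.7 136.9]
pointer tip end center [ 61.8 138.7]
foot inner corner [ 47.5 143.6]
scale next [ 76.1 128.2]
```

The pointer is at 138.4 and the mark's middle at 145.0, so about 6.7 mm remains. The first view gave 6.5 mm, so they agree.

```bash
python3 - <<'E'
from h import *
def st(n):
    o=readout.get_obs();print(n,round(o['time'],2),w2b(o['tcp_pos']).round(1),o['tcp_pos'][2].round(1),(RB.T@o['wrist_force'][:2]).round(1),o['wrist_force'][2].round(1),round(o['opening'],3))
ctrl.move_l(b2w(0,131.7,32),v=30);ctrl.sleep(.5);st('push')
T,_=shot('wrist','w_push3');np.save('Tp3.npy',T)
a=cv2.imread('pics/w_push3.png')[195:295,350:450];cv2.imwrite('pics/z3.png',cv2.resize(a,None,fx=5.9,fy=5.9,interpolation=cv2.INTER_CUBIC))
E
```

```text
push 13.15 [1.000e-01 1.316e+02] 32.1 [-1.  -5.4] 4.6 1.004
```

View pics/z3.png

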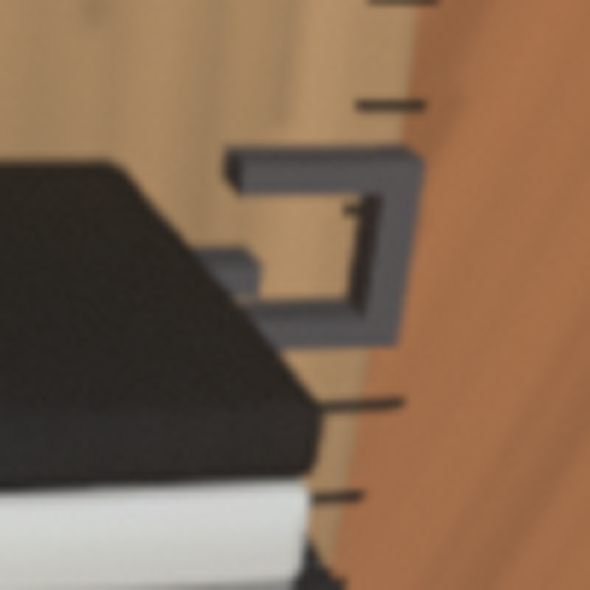

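```bash
python3 - <<'E'
from h import *
T=np.load('Tp3.npy');f=lambda p:(p[0]/5.9+350-.4,p[1]/5.9+195-.4)
for n,p,z in [('far outer',(320,148),12),('far tick inner edge(top)',(320,192),15),('near tick outer-bottom',(320,302),12),('near outer top',(300,346),15),('far inner@12',(320,192),12),('near top@15',(320,302),15),('ptr low',(252,295),21.5),('ptr low20',(252,295),20),('ptr up',(240,248),18.5),('ptr up20',(240,248),20),('foot corner',(305,483),66)]:
    print(n,w2b(wplane(T,f(p),z)).round(1))
E
```

```text
far outer [ 69.4 154.1]
far tick inner edge(top) [ 68.6 151. ]
near tick outer-bottom [ 71.6 139.1]
near outer top [ 68.9 136.1]
far inner@12 [ 70.  149.9]
near top@15 [ 70.2 140.4]
ptr low [ 60.6 144. ]
ptr low20 [ 61.2 143.4]
ptr up [ 60.1 147.2]
ptr up20 [ 59.5 147.8]
foot corner [ 47.4 150.1]
```

The pointer is at about 145.6 and the mark's middle at 145.1, so it is centred with the lever open. Clamping.

```bash
python3 - <<'E'
from h import *
def st(n):
    o=readout.get_obs();print(n,round(o['time'],2),w2b(o['tcp_pos']).round(1),o['tcp_pos'][2].round(1),(RB.T@o['wrist_force'][:2]).round(1),o['wrist_force'][2].round(1),round(o['opening'],3))
ctrl.clamp();st('clamp');ctrl.sleep(.4);st('c')
T,_=shot('wrist','w_c');np.save('Tc.npy',T)
a=cv2.imread('pics/w_c.png')[195:295,350:450];cv2.imwrite('pics/z4.png',cv2.resize(a,None,fx=5.9,fy=5.9,interpolation=cv2.INTER_CUBIC))
E
```

```text
clamp 13.81 [ -0.9 131. ] 34.6 [-20.4  -6. ] 35.0 0.23
c 14.21 [ -0.9 131. ] 34.6 [-18.3  -5. ] 34.5 0.225
```

View pics/z4.png

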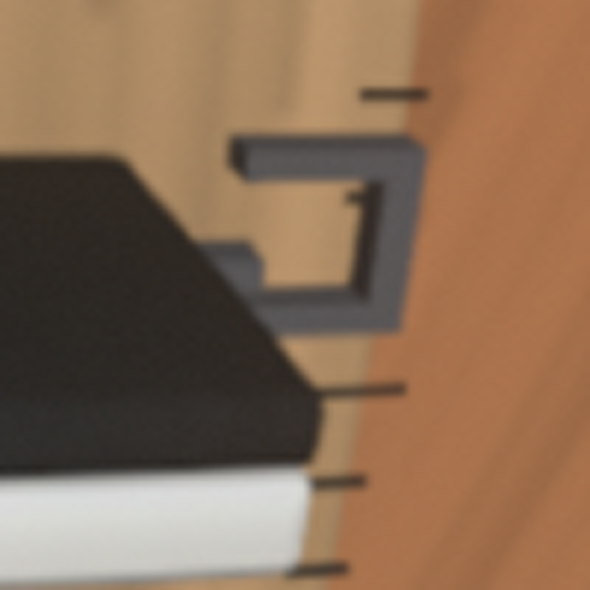

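View pics/w_c.png

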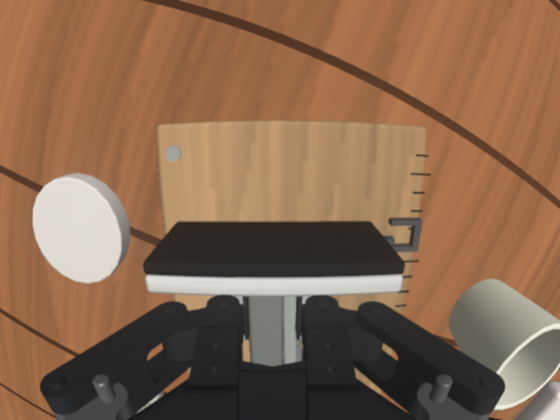

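```bash
python3 - <<'E'
from h import *
T=np.load('Tc.npy');f=lambda p:(p[0]/5.9+350-.4,p[1]/5.9+195-.4)
for n,p,z in [('far outer',(320,135),12),('far inner',(320,181),15),('near inner',(320,290),12),('near outer',(300,334),15),('ptr low',(257,288),21.5),('ptr up',(242,241),18.5),('foot corner',(305,470),66)]:
    print(n,w2b(wplane(T,f(p),z)).round(1))
a=cv2.imread('pics/w_c.png')[280:380,220:350];cv2.imwrite('pics/z5.png',cv2.resize(a,None,fx=5.5,fy=5.5,interpolation=cv2.INTER_CUBIC))
E
```

```text
far outer [ 69.1 154.1]
far inner [ 68.3 150.8]
near inner [ 71.3 138.9]
near outer [ 68.5 135.8]
ptr low [ 60.8 143.3]
ptr up [ 60.  146.5]
foot corner [ 47.4 149.4]
```

View pics/z5.png

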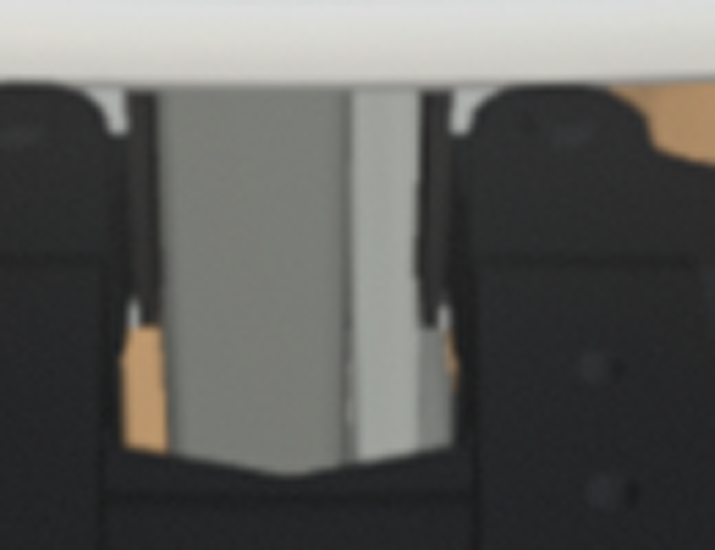

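The lever lies flat with a pad on each side, and the pointer (144.9) is at the mark's middle (144.9). Handing in.

```bash
python3 - <<'E'
from h import *
from rig import sign_off
shot('top','t_end');o=readout.get_obs();print(o['time'],o['wrist_force'],o['opening'],w2b(o['tcp_pos']))
print(sign_off())
E
```

```text
14.3083 [-15.68856319 -12.50138961  33.73161627] 0.22712638899400567 [ -0.93017799 131.0010535 ]
the job is handed in; nothing more can be done
None
```

The brace is set and I handed the job in at about 14 s of the 51 s allowed. The gripper is still holding the leg and the shut lever.

- **Knob:** I turned it from about 1.2 rad back to its stop. The wrist torque rose to −1.2 N m there, and the wrist picture showed the white line on the housing tick.
- **Foot at the mark:** I pushed it out about 77 mm with the open fingers, lever still open. The pointer then measured about 0.5 mm from the middle of the mark.
- **Lever shut:** I clamped the lever against the leg. After that:
  - The pointer measured within about 0.5 mm of the middle.
  - The lever looked flat along the leg, with a pad on each side.
  - The hand opening was 0.227 and the arm was at rest.

**Last checks that were off or not made:**
- The closed grip sits slightly off-centre, so the wrist reads about 18 N sideways and 34 N upward. That is well below the 120 N limit, so I left it.
- The force on each finger can't be read directly, so I judged both sides as gripping from that load and the picture.
- The lever angle is likewise judged from the picture and the hand opening.
- My brace position disagreed by up to 3–4 mm between views. I placed the pointer by comparing it with the mark in the same picture, so that error largely cancels.
- I did not measure the surrounding objects again. The path kept clear of them, and I saw no contact in the pictures I viewed. I saved a last top view but did not look at it.

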